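# Line up the part-used label rolls by size

## Task

Line up the four part-used label rolls on the yellow marks of the blue strip, one on each mark, in order of size: the fattest roll on the mark next to the small label printer, then thinner and thinner, with the thinnest next to the dark end stop. Stand each roll upright and centred on its mark, never tip one over, and let go of them all.

Things in the scene. Friction and masses are not known exactly. Their poses are not given: they have to be found in the camera images.
- roll_d: part-used roll of cream labels standing on end, 64 mm in diameter, 45 mm tall, a solid round cylinder to the grip, dark core in the middle of its top; all four rolls have the same height and colour and differ only in diameter (28, 40, 52, 64 mm). Origin: centre of its underside, z axis up through the core; its yaw means nothing
- roll_c: part-used roll of cream labels standing on end, 52 mm in diameter, 45 mm tall, a solid round cylinder to the grip, dark core in the middle of its top; all four rolls have the same height and colour and differ only in diameter (28, 40, 52, 64 mm). Origin: centre of its underside, z axis up through the core; its yaw means nothing
- roll_b: part-used roll of cream labels standing on end, 40 mm in diameter, 45 mm tall, a solid round cylinder to the grip, dark core in the middle of its top; all four rolls have the same height and colour and differ only in diameter (28, 40, 52, 64 mm). Origin: centre of its underside, z axis up through the core; its yaw means nothing
- roll_a: part-used roll of cream labels standing on end, 28 mm in diameter, 45 mm tall, a solid round cylinder to the grip, dark core in the middle of its top; all four rolls have the same height and colour and differ only in diameter (28, 40, 52, 64 mm). Origin: centre of its underside, z axis up through the core; its yaw means nothing
- mark_1: fixed yellow disc, 68 mm in diameter, 1.5 mm thick, on a fixed blue strip (100 x 530 mm, 4 mm thick) on the bench. Four alike discs lie in one straight row 85 mm apart along the strip; their numbers say nothing of their order, which changes. Origin: centre of its underside, 4 mm above the bench (its top, where a roll stands, is 5.5 mm above the bench); y axis along the row
- mark_2: fixed yellow disc, 68 mm in diameter, 1.5 mm thick, on a fixed blue strip (100 x 530 mm, 4 mm thick) on the bench. Four alike discs lie in one straight row 85 mm apart along the strip; their numbers say nothing of their order, which changes. Origin: centre of its underside, 4 mm above the bench (its top, where a roll stands, is 5.5 mm above the bench); y axis along the row
- mark_3: fixed yellow disc, 68 mm in diameter, 1.5 mm thick, on a fixed blue strip (100 x 530 mm, 4 mm thick) on the bench. Four alike discs lie in one straight row 85 mm apart along the strip; their numbers say nothing of their order, which changes. Origin: centre of its underside, 4 mm above the bench (its top, where a roll stands, is 5.5 mm above the bench); y axis along the row
- mark_4: fixed yellow disc, 68 mm in diameter, 1.5 mm thick, on a fixed blue strip (100 x 530 mm, 4 mm thick) on the bench. Four alike discs lie in one straight row 85 mm apart along the strip; their numbers say nothing of their order, which changes. Origin: centre of its underside, 4 mm above the bench (its top, where a roll stands, is 5.5 mm above the bench); y axis along the row
- printer: small grey and black portable label printer, 90 mm across the strip, 60 mm along it, 60 mm tall, fixed at one end of the strip (either end), in line with the row, 90 mm from the centre of the nearest yellow disc. Origin: centre of its underside, on the strip's top 4 mm above the bench; y axis along the row
- end_stop: dark steel end stop, an upright plate 70 mm across the strip, 6 mm thick, 50 mm tall, on a 40 mm wide foot, fixed at the other end of the strip, 90 mm from the centre of the nearest yellow disc. Origin: centre of its underside, on the strip's top; y axis along the row
There are look-alikes about, which are no part of the job. Leave any green look-alike of the roll_d alone. What is shaped like the roll_a but pink is not meant.

How it is judged:
By the outcome, as a careful person would: the job done as asked, in the order asked, and still so for the second after the job is handed in, with the robot touching nothing.
It also fails if it takes over 90 s, if anything falls off the work surface, if the arm or the gripper's body presses on something with over 40 N, if the wrist force passes 120 N, or if a joint passes its speed limit or range.

## Robot

A 6-joint arm with a two-finger parallel gripper is mounted at the origin on the work surface. World frame = base frame: x ahead of the robot, y to its left, z up, the work surface at z = 0. Lengths are in m, angles in rad, forces in N, time in s.
With the tool pointing down it reaches from about 0.375 to 0.975 m from the base axis. Payload 3.8 kg.
Tool frame: the origin (TCP) lies midway between the tips of the shut fingers; the grasp point (between the pads) lies 19 mm behind it; z points along the fingers, y is the line along which they close (so a half turn about z gives the same grasp; the last joint's range is limited). The gripper opens to 85 mm and grips with 20 to 120 N. Pads are 22 mm wide; open, the fingers measure 114 mm over their backs; the gripper's body (76 mm by 85 mm) begins 54 mm behind the grasp point. The pads swing forward as they close: fully open they stand 13 mm farther back than shut.
Start: joints at [1.224, 0.264, 1.604, -0, 1.274, -0.037], TCP at [0.206, 0.643, 0.231] pointing down, gripper open.
Joint ranges: [-2.63, 2.63], [-0.94, 2.18], [0.31, 2.57], [-1.31, 4.45], [0, 2.66], [-2.55, 2.55]. Speed limits (rad/s): [2.57, 2.57, 3.14, 3.14, 3.14, 3.14].

## Interface

Orientations are given as a rotation vector (axis times angle).
In Python, from workcell import read_state, vision, ticket gives the robot as it stands. The module is installed in compiled form; this text tells all that it offers.
- The arm moves only by the tool jog_arm, never from a script. Its arguments are lists of equal length, an entry for each row: "turn": the turn, a rotation vector about the tool's x, y, z in rad, a list of three; "delta_pos": the shift along the tool's x, y, z in m, a list of three; "gripper": the finger opening in m, from 0 to 0.0854. In form: {"turn": [[rx, ry, rz], ...], "delta_pos": [[dx, dy, dz], ...], "gripper": [gripper, ...]}. A call has 1 to 20 rows; each row shifts and turns the commanded pose from where the row before left it, along the tool's axes as they then stand; what a row does not reach is not made up. A row lasts 1/12 s, in which the tool goes at most 41.7 mm and 7.16 degrees, less where a joint would pass 70% of its speed; a pose out of reach is approached as far as the arm can. A call with a gripper value outside its range is refused whole. The fingers move at their own pace and stop on an object; "grip_force" is the grip in N (left out, the last holds). Time passes only in rows, so rows that do not move let the fingers close. It gives the time, the measured TCP pose, the force, the opening and the grip force at its end, in the units of the state.
- read_state(): the state, without advancing time (a new reading comes with each control period).
- vision.read_camera(name): name is "side" or "top" or "wrist"; returns the picture (384x512x3 uint8, red, green, blue); there is no depth.
- vision.calibration(name): a dict with "vfov" (degrees; the focal length in pixels is half the picture's height over the tangent of half this angle, whatever the lens; pixels are square), "cx", "cy" (the principal point, pixels), "R" (3x3) and "t" (3): a world point X has camera coordinates R X + t; the wrist camera has in their place "mount" (4x4, takes a point from camera to tool coordinates, whose origin is the TCP and whose axes are the flange's). Camera axes: x right, y down, z forward; pixel columns grow to the right and rows downward; lengths in m; the calibration is good to about 2 mm. A picture is of the moment at which its call begins: read the wrist's pose just before it. calibration takes no time and is no camera call.
- ticket.finish_job(): hands the job in; it is judged then, once.
The state is a dict: "time": time; "q": joint angles; "joint_vel": joint speeds; "joint_torque": joint torques, N m; "tool_pos": TCP position; "tcp_rot": TCP orientation; "wrist_force": force on the tool from outside, world axes, zero at the start; "torque": the same for the moment, N m; "width": opening from 0.0 (shut) to 1.0 (fully open); "grip_force": force on a finger pad.
Only numpy, scipy, OpenCV 4.12 (cv2) and the standard library are available. Lean on these libraries where they do the work, as an engineer would, in place of code of your own. Each camera call takes 0.05 s, during which the arm holds its last target. There are 200 camera calls.

## Working session

There is one attempt and no reset: what is moved stays moved. The work goes in short steps, Python scripts to look and compute and a tool call to move; the robot and the scene stay as the last step left them, time stands still between calls to the robot, and variables do not carry over. Pictures are saved under pics/ and viewed, at most 14 in all, crops included, and the job is handed in when it is done.

Besides the shell and the picture viewer there is one more tool, called after ">>>" in YAML: its name, and indented under it one key for each argument. jog_arm: Moves the arm, as the interface text tells. Its arguments: {"type":"object","properties":{"turn":{"type":"array","items":{"type":"array","items":{"type":"number"}}},"delta_pos":{"type":"array","items":{"type":"array","items":{"type":"number"}}},"gripper":{"type":"array","items":{"type":"number"}},"grip_force":{"type":"number"}},"required":["turn","delta_pos","gripper"]}

```bash
mkdir -p pics; python3 - <<'E'
from workcell import read_state, vision
import cv2,numpy as np
s=read_state(); print({k:np.round(v,3) for k,v in s.items()})
for n in ("top","side"):
    im=vision.read_camera(n); cv2.imwrite(f"pics/{n}0.png",im[:,:,::-1])
    print(n,vision.calibration(n))
print(vision.calibration("wrist"))
E
```

```text
{'time': np.float64(0.0), 'q': array([ 1.224,  0.265,  1.605, -0.   ,  1.274, -0.037]), 'joint_vel': array([ 0.001, -0.001, -0.001,  0.001,  0.   ,  0.001]), 'joint_torque': array([-1.0000e-03, -5.1512e+01, -3.6731e+01, -0.0000e+00,  1.3000e-02,
       -0.0000e+00]), 'tool_pos': array([0.206, 0.642, 0.23 ]), 'tcp_rot': array([-4.850e-01, -3.104e+00,  3.000e-03]), 'wrist_force': array([ 0.023, -0.135, -0.184]), 'torque': array([-0.038, -0.003, -0.001]), 'grip_force': np.float64(0.0), 'width': np.float64(1.001)}
top {'vfov': 42.884527334465204, 'cx': 256.34859863547274, 'cy': 196.61287150770966, 'R': array([[ 0.00867967, -0.99995844, -0.00279085],
       [-0.99924611, -0.0085678 , -0.03786574],
       [ 0.03784025,  0.00311741, -0.99927894]]), 't': array([-0.01372303,  0.51057529,  1.18383041])}
side {'vfov': 54.56203688764506, 'cx': 254.0503892285694, 'cy': 194.818944100104, 'R': array([[ 0.98614762, -0.16521001, -0.01478257],
       [-0.109077  , -0.5787745 , -0.80815982],
       [ 0.12496032,  0.79857732, -0.5887777 ]]), 't': array([-0.48951795,  0.06463149,  0.73765793])}
{'vfov': 59.918862951907755, 'cx': 261.09937873353834, 'cy': 193.34541584551778, 'mount': array([[ 9.71340502e-05, -9.61236402e-01, -2.75725534e-01,
         6.95336690e-02],
       [ 9.99999947e-01,  1.79412419e-04, -2.73183632e-04,
         4.68704573e-04],
       [ 3.12062636e-04, -2.75725493e-01,  9.61236368e-01,
        -1.41420049e-01],
       [ 0.00000000e+00,  0.00000000e+00,  0.00000000e+00,
         1.00000000e+00]])}
```

View pics/top0.png

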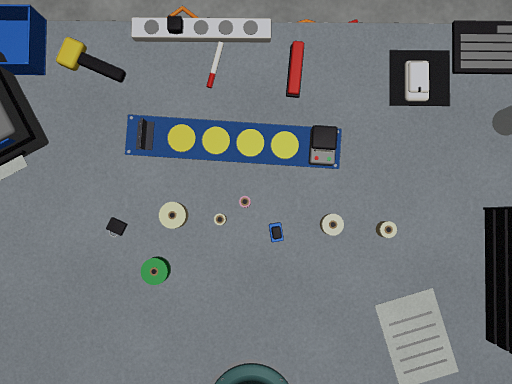

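View pics/side0.png

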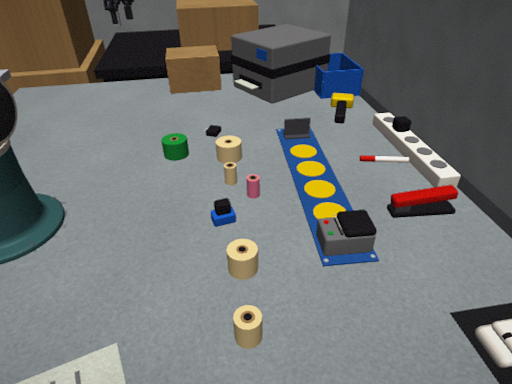

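The top view shows cream candidates at (172,215), (220,219), (333,225) and (388,230). The look-alikes are green at (155,271) and pink at (245,202). The marks are at (181,138), (216,140), (250,143) and (285,145), with the end stop to the left and the printer to the right. By description the four cream ones are the rolls: d, a, c, b from left to right.

```bash
cat > h.py <<'E'
import numpy as np, cv2
from workcell import read_state, vision
from scipy.spatial.transform import Rotation as Rn
def cast(n,uv,z,pose=None):
    c=vision.calibration(n); f=192/np.tan(np.radians(c["vfov"]/2))
    d=np.array([(uv[0]-c["cx"])/f,(uv[1]-c["cy"])/f,1])
    if n=="wrist":
        M=c["mount"]; Rw=Rn.from_rotvec(pose["tcp_rot"]).as_matrix()
        o=Rw@M[:3,3]+pose["tool_pos"]; d=Rw@M[:3,:3]@d
    else:
        o=-c["R"].T@c["t"]; d=c["R"].T@d
    return o+d*(z-o[2])/d[2]
def blobs(mask,amin=30):
    cs,_=cv2.findContours(mask.astype(np.uint8),cv2.RETR_EXTERNAL,cv2.CHAIN_APPROX_NONE)
    return [c for c in cs if cv2.contourArea(c)>=amin]
def cream(im):
    h=cv2.cvtColor(im,cv2.COLOR_RGB2HSV); return (h[...,0]>14)&(h[...,0]<32)&(h[...,1]>30)&(h[...,1]<130)&(h[...,2]>110)
def yellow(im):
    h=cv2.cvtColor(im,cv2.COLOR_RGB2HSV); return (h[...,0]>20)&(h[...,0]<35)&(h[...,1]>=130)&(h[...,2]>110)
E
python3 - <<'E'
from h import *
im=cv2.imread("pics/top0.png")[:,:,::-1].copy()
for nm,m,z in (("cream",cream(im),.045),("yellow",yellow(im),.0055)):
    for c in blobs(m):
        (u,v),(a,b),_=cv2.fitEllipse(c)
        if v<100 or v>260: continue
        p=cast("top",(u,v),z); print(nm,np.round((u,v,a,b),1),np.round(p,4), "d mm",np.round(np.array([a,b])*np.linalg.norm(cast("top",(u+1,v),z)-p)*1e3,1))
cv2.imwrite("pics/crop.png",cv2.resize(im[95:290,95:425,::-1],(792,468),interpolation=cv2.INTER_CUBIC))
im=cv2.imread("pics/side0.png")[:,:,::-1].copy()
h=cv2.cvtColor(im,cv2.COLOR_RGB2HSV)
for (u0,v0) in ((229,144),(230,167),(243,248),(248,316)):
    w=h[v0-12:v0+12,u0-10:u0+10,2]<70
    ys,xs=np.nonzero(w); 
    if len(xs): print("side core",xs.mean()+u0-10,ys.mean()+v0-12,len(xs),np.round(cast("side",(xs.mean()+u0-10,ys.mean()+v0-12),.045),4))
for c in blobs(yellow(im)):
    (u,v),_,_=cv2.fitEllipse(c); print("side y",np.round((u,v),1),np.round(cast("side",(u,v),.0055),4))
E
```

```text
cream [388.1 229.1   8.2   8.3] [ 0.4352 -0.3212  0.045 ] d mm [19.5 19.5]
cream [332.6 224.1   7.7   8.2] [ 0.446  -0.1901  0.045 ] d mm [18.3 19.3]
cream [220.2 218.8   9.3  10. ] [0.456  0.0757 0.045 ] d mm [21.9 23.6]
cream [171.9 214.6  25.2  25.8] [0.4651 0.1901 0.045 ] d mm [59.7 61.1]
yellow [284.3 144.6  26.   26.1] [ 0.6394 -0.077   0.0055] d mm [63.9 64.2]
yellow [250.  142.2  26.1  26.2] [0.6447 0.0076 0.0055] d mm [64.3 64.5]
yellow [215.5 139.9  26.   26.3] [0.6496 0.0924 0.0055] d mm [63.9 64.6]
yellow [181.1 137.6  26.1  26.3] [0.6548 0.1772 0.0055] d mm [64.4 64.8]
side core 225.8 139.2 5 [0.4594 0.2024 0.045 ]
side core 229.71428571428572 164.57142857142858 7 [0.4553 0.0798 0.045 ]
side core 241.5 248.63636363636363 22 [ 0.4444 -0.1888  0.045 ]
side core 247.1025641025641 316.4871794871795 39 [ 0.4337 -0.3205  0.045 ]
side y [327.2 210. ] [ 0.6361 -0.0692  0.0055]
side y [319.3 188.5] [0.6434 0.0067 0.0055]
side y [310.6 168.1] [0.6488 0.0919 0.0055]
side y [303.1 150.8] [0.6537 0.1762 0.0055]
side y [342.1  99.5] [0.8725 0.4837 0.0055]
```

View pics/crop.png

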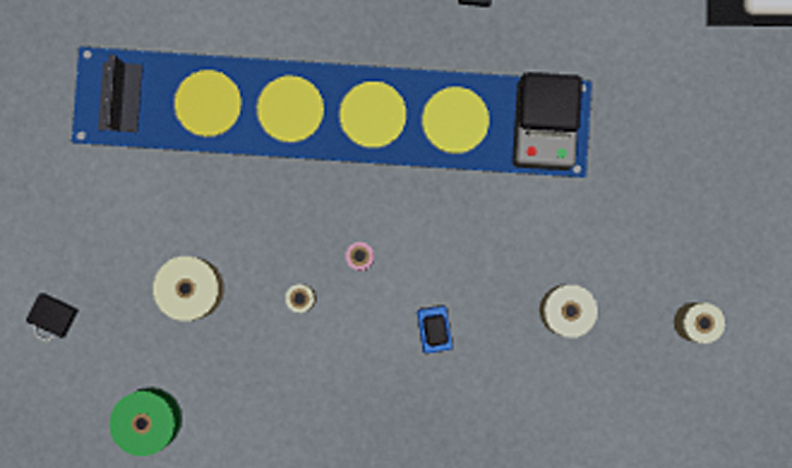

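The crop confirms the choice: cream rolls d at (187,288), a at (300,298), c at (570,311) and b at (704,323). The pink and green ones are separate. I'll turn first so that the fingers close across the strip.

>>> jog_arm:
  turn:
    - [0, 0, 0.12]
    - [0, 0, 0.12]
    - [0, 0, 0.12]
    - [0, 0, 0.12]
    - [0, 0, 0.12]
    - [0, 0, 0.12]
    - [0, 0, 0.12]
    - [0, 0, 0.12]
    - [0, 0, 0.12]
    - [0, 0, 0.12]
    - [0, 0, 0.12]
    - [0, 0, 0]
  delta_pos:
    - [0, 0, 0]
    - [0, 0, 0]
    - [0, 0, 0]
    - [0, 0, 0]
    - [0, 0, 0]
    - [0, 0, 0]
    - [0, 0, 0]
    - [0, 0, 0]
    - [0, 0, 0]
    - [0, 0, 0]
    - [0, 0, 0]
    - [0, 0, 0]
  gripper: [0.0854, 0.0854, 0.0854, 0.0854, 0.0854, 0.0854, 0.0854, 0.0854, 0.0854, 0.0854, 0.0854, 0.0854]

```text
time: 1.1
tool_pos: [0.2056, 0.6425, 0.2305]
tcp_rot: [2.289, 2.151, -0.002]
wrist_force: [-0.1, 0.6, -0.5]
width: 0.999
grip_force: 0.0
```

>>> jog_arm:
  turn:
    - [0, 0, 0]
    - [0, 0, 0]
    - [0, 0, 0]
    - [0, 0, 0]
    - [0, 0, 0]
    - [0, 0, 0]
    - [0, 0, 0]
    - [0, 0, 0]
    - [0, 0, 0]
    - [0, 0, 0]
    - [0, 0, 0]
    - [0, 0, 0]
    - [0, 0, 0]
    - [0, 0, 0]
    - [0, 0, 0]
    - [0, 0, 0]
    - [0, 0, 0]
    - [0, 0, 0]
  delta_pos:
    - [-0.027, 0.018, 0]
    - [-0.027, 0.018, 0]
    - [-0.027, 0.018, 0]
    - [-0.027, 0.018, 0]
    - [-0.027, 0.018, 0]
    - [-0.027, 0.018, 0]
    - [-0.027, 0.018, 0]
    - [-0.027, 0.018, 0]
    - [-0.027, 0.018, 0]
    - [-0.027, 0.018, 0]
    - [-0.027, 0.018, 0]
    - [-0.027, 0.018, 0]
    - [-0.027, 0.018, 0]
    - [-0.027, 0.018, 0]
    - [-0.027, 0.018, 0]
    - [-0.027, 0.018, 0]
    - [0, 0, 0]
    - [0, 0, 0]
  gripper: [0.0854, 0.0854, 0.0854, 0.0854, 0.0854, 0.0854, 0.0854, 0.0854, 0.0854, 0.0854, 0.0854, 0.0854, 0.0854, 0.0854, 0.0854, 0.0854, 0.0854, 0.0854]

```text
time: 2.6
tool_pos: [0.4682, 0.1933, 0.231]
tcp_rot: [-2.287, -2.154, 0.001]
wrist_force: [0.5, -0.0, 0.0]
width: 1.0
grip_force: 0.0
```

```bash
cat >> h.py <<'E'
R0=Rn.from_rotvec
def move(to,z=None,s=None):
    s=s or read_state(); d=np.array([to[0]-s["tool_pos"][0],to[1]-s["tool_pos"][1],(z if z is not None else s["tool_pos"][2])-s["tool_pos"][2]])
    return np.round(R0(s["tcp_rot"]).as_matrix().T@d,4)
def look(name):
    s=read_state(); im=vision.read_camera("wrist"); cv2.imwrite(f"pics/{name}.png",im[:,:,::-1]); return s,im
E
python3 - <<'E'
from h import *
s,im=look("w1")
for c in blobs(cream(im),150):
    (u,v),(a,b),_=cv2.fitEllipse(c); print(np.round((u,v,a,b),1),np.round(cast("wrist",(u,v),.045,s),4))
print(move((.465,.190),.008))
E
```

```text
[296.3 316.6  13.2  15.1] [0.4987 0.0206 0.045 ]
[256.1 272.5  21.2  23.6] [0.4563 0.0796 0.045 ]
[257.7 172.2  19.1  20.7] [0.4651 0.1918 0.045 ]
[119.7 139.2  17.8  20.2] [0.3325 0.2327 0.045 ]
[-0.0045 -0.0023  0.223 ]
```

View pics/w1.png

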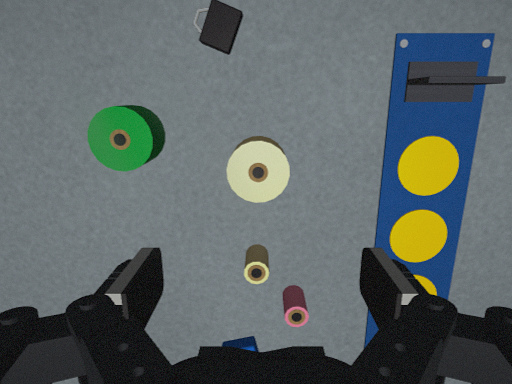

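The wrist view shows roll d's core at (258,172), the green one at (120,140), a at (256,272) and pink at (296,317). It agrees with the top camera to about 2 mm, so I'll go down on d.

>>> jog_arm:
  turn:
    - [0, 0, 0]
    - [0, 0, 0]
    - [0, 0, 0]
    - [0, 0, 0]
    - [0, 0, 0]
    - [0, 0, 0]
    - [0, 0, 0]
    - [0, 0, 0]
    - [0, 0, 0]
    - [0, 0, 0]
    - [0, 0, 0]
    - [0, 0, 0]
    - [0, 0, 0]
    - [0, 0, 0]
    - [0, 0, 0]
    - [0, 0, 0]
  delta_pos:
    - [-0.0035, -0.002, 0]
    - [0, 0, 0.026]
    - [0, 0, 0.026]
    - [0, 0, 0.026]
    - [0, 0, 0.026]
    - [0, 0, 0.026]
    - [0, 0, 0.026]
    - [0, 0, 0.026]
    - [0, 0, 0.02]
    - [0, 0, 0.02]
    - [0, 0, 0]
    - [0, 0, 0]
    - [0, 0, 0]
    - [0, 0, 0]
    - [0, 0, 0]
    - [0, 0, 0]
  gripper: [0.0854, 0.0854, 0.0854, 0.0854, 0.0854, 0.0854, 0.0854, 0.0854, 0.0854, 0.0854, 0.0854, 0.055, 0.055, 0.055, 0.055, 0.055]
  grip_force: 40

```text
time: 3.98
tool_pos: [0.4666, 0.1918, 0.0106]
tcp_rot: [2.285, 2.155, 0.004]
wrist_force: [-0.3, 0.1, 1.8]
width: 0.735
grip_force: 44.7
```

```bash
python3 - <<'E'
from h import *
s=read_state(); print(s["tool_pos"],s["width"]*.0854,s["grip_force"]); im=vision.read_camera("wrist"); im2=vision.read_camera("side"); cv2.imwrite("pics/g1.png",np.hstack([cv2.resize(im,(400,300)),cv2.resize(im2[80:300,150:430],(400,300))])[:,:,::-1])
s["tool_pos"]=s["tool_pos"]; print(move((.6394,-.077)))
E
```

```text
[0.46656754 0.19177734 0.01057079] 0.06276111624439164 44.735459089279175
[-2.581e-01  1.884e-01  1.000e-04]
```

View pics/g1.png

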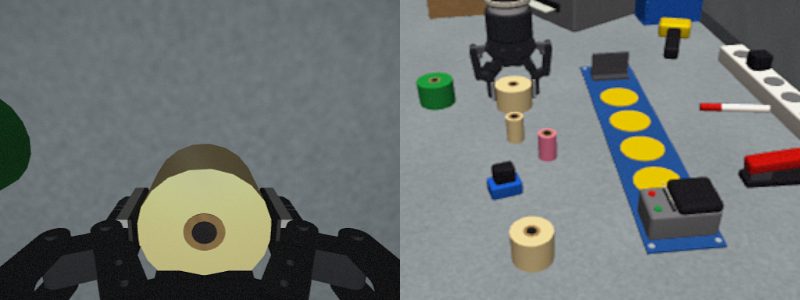

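>>> jog_arm:
  turn:
    - [0, 0, 0]
    - [0, 0, 0]
    - [0, 0, 0]
    - [0, 0, 0]
    - [0, 0, 0]
    - [0, 0, 0]
    - [0, 0, 0]
    - [0, 0, 0]
    - [0, 0, 0]
    - [0, 0, 0]
    - [0, 0, 0]
    - [0, 0, 0]
    - [0, 0, 0]
    - [0, 0, 0]
    - [0, 0, 0]
    - [0, 0, 0]
  delta_pos:
    - [0, 0, -0.01]
    - [0, 0, -0.025]
    - [0, 0, -0.025]
    - [0, 0, -0.03]
    - [-0.0286, 0.0209, 0]
    - [-0.0286, 0.0209, 0]
    - [-0.0286, 0.0209, 0]
    - [-0.0286, 0.0209, 0]
    - [-0.0286, 0.0209, 0]
    - [-0.0286, 0.0209, 0]
    - [-0.0286, 0.0209, 0]
    - [-0.0286, 0.0209, 0]
    - [-0.0286, 0.0209, 0]
    - [0, 0, 0]
    - [0, 0, 0]
    - [0, 0, 0]
  gripper: [0.055, 0.055, 0.055, 0.055, 0.055, 0.055, 0.055, 0.055, 0.055, 0.055, 0.055, 0.055, 0.055, 0.055, 0.055, 0.055]

```text
time: 5.42
tool_pos: [0.6374, -0.0769, 0.099]
tcp_rot: [-2.286, -2.153, 0.001]
wrist_force: [-0.2, -0.4, -2.3]
width: 0.736
grip_force: 44.7
```

```bash
python3 - <<'E'
from h import *
s,im=look("w2"); print(s["tool_pos"],s["width"]*.0854,s["wrist_force"])
for c in blobs(yellow(im),150):
    (u,v),(a,b),_=cv2.fitEllipse(c); print("y",np.round((u,v,a,b),1),np.round(cast("wrist",(u,v),.0055,s),4))
h=cv2.cvtColor(im,cv2.COLOR_RGB2HSV)
w=h[275:325,235:290]; m=((w[...,1]>115)|(w[...,2]<100)).astype(np.uint8)
c=max(blobs(m),key=cv2.contourArea); (u,v),ab,_=cv2.fitEllipse(c); u+=235; v+=275
print("core",u,v,ab,np.round(cast("wrist",(u,v),.045+s["tool_pos"][2]-.0106,s)-s["tool_pos"],4))
print(move((.6394,-.077)))
E
```

```text
[ 0.6374109  -0.07689064  0.09902293] 0.06287803922406848 [-0.23628004 -0.43339489 -2.34613844]
y [265.4 177.7  54.2  92.3] [ 0.6418 -0.0625  0.0055]
y [264.7  71.4 100.3 106.6] [0.6454 0.0099 0.0055]
core 261.0434112548828 296.60030364990234 (45.063419342041016, 51.79194259643555) [0.0006 0.0001 0.0344]
[-0.0006  0.0023 -0.    ]
```

View pics/w2.png

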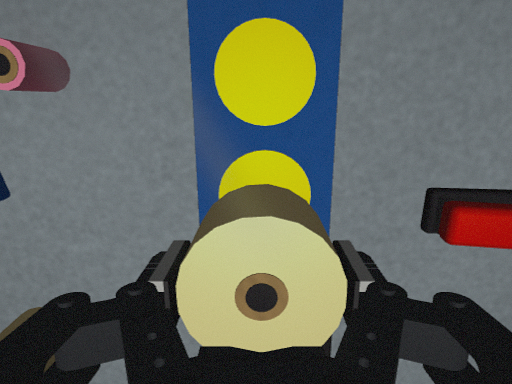

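The roll is held centred, with its core at (261,297) on the TCP axis. Now I'll lower it onto the printer mark.

>>> jog_arm:
  turn:
    - [0, 0, 0]
    - [0, 0, 0]
    - [0, 0, 0]
    - [0, 0, 0]
    - [0, 0, 0]
    - [0, 0, 0]
    - [0, 0, 0]
    - [0, 0, 0]
    - [0, 0, 0]
  delta_pos:
    - [0.001, 0.0026, 0]
    - [0, 0, 0.02]
    - [0, 0, 0.02]
    - [0, 0, 0.02]
    - [0, 0, 0.012]
    - [0, 0, 0.008]
    - [0, 0, 0.001]
    - [0, 0, 0]
    - [0, 0, 0]
  gripper: [0.055, 0.055, 0.055, 0.055, 0.055, 0.055, 0.055, 0.055, 0.055]

```text
time: 6.22
tool_pos: [0.6418, -0.0759, 0.0194]
tcp_rot: [2.285, 2.154, 0.002]
wrist_force: [0.4, -0.4, -2.4]
width: 0.734
grip_force: 44.6
```

>>> jog_arm:
  turn:
    - [0, 0, 0]
    - [0, 0, 0]
    - [0, 0, 0]
    - [0, 0, 0]
  delta_pos:
    - [0, -0.0016, 0.001]
    - [0, 0, 0.001]
    - [0, 0, 0.001]
    - [0, 0, 0]
  gripper: [0.055, 0.055, 0.055, 0.055]

```text
time: 6.55
tool_pos: [0.6397, -0.076, 0.0161]
tcp_rot: [2.286, 2.154, 0.001]
wrist_force: [-0.7, 0.6, 1.5]
width: 0.734
grip_force: 45.1
```

Contact is felt, so I'll release and rise.

>>> jog_arm:
  turn:
    - [0, 0, 0]
    - [0, 0, 0]
    - [0, 0, 0]
    - [0, 0, 0]
    - [0, 0, 0]
    - [0, 0, 0]
    - [0, 0, 0]
    - [0, 0, 0]
    - [0, 0, 0]
    - [0, 0, 0]
    - [0, 0, 0]
    - [0, 0, 0]
    - [0, 0, 0]
    - [0, 0, 0]
    - [0, 0, 0]
    - [0, 0, 0]
    - [0, 0, 0]
    - [0, 0, 0]
    - [0, 0, 0]
  delta_pos:
    - [0, 0, 0]
    - [0, 0, 0]
    - [0, 0, 0]
    - [0, 0, 0]
    - [0, 0, 0]
    - [0, 0, -0.015]
    - [0, 0, -0.025]
    - [0, 0, -0.03]
    - [0, 0, -0.03]
    - [0, 0, -0.03]
    - [-0.018, -0.027, 0]
    - [-0.018, -0.027, 0]
    - [-0.018, -0.027, 0]
    - [-0.018, -0.027, 0]
    - [-0.018, -0.027, 0]
    - [-0.018, -0.027, 0]
    - [-0.017, -0.025, 0]
    - [0, 0, 0]
    - [0, 0, 0]
  gripper: [0.07, 0.08, 0.0854, 0.0854, 0.0854, 0.0854, 0.0854, 0.0854, 0.0854, 0.0854, 0.0854, 0.0854, 0.0854, 0.0854, 0.0854, 0.0854, 0.0854, 0.0854, 0.0854]

```text
time: 8.13
tool_pos: [0.4442, -0.1902, 0.1454]
tcp_rot: [2.289, 2.152, 0.0]
wrist_force: [0.2, -0.4, -0.0]
width: 1.002
grip_force: 0.0
```

```bash
python3 - <<'E'
from h import *
s,im=look("w3"); print(s["tool_pos"],s["width"])
for c in blobs(cream(im),150):
    (u,v),(a,b),_=cv2.fitEllipse(c); print(np.round((u,v,a,b),1),np.round(cast("wrist",(u,v),.045,s),4),np.round(cast("wrist",(u,v),.0505,s),4))
t=vision.read_camera("top"); cv2.imwrite("pics/t3.png",cv2.resize(t[95:290,95:425,::-1],(792,468))) 
im2=vision.read_camera("side"); cv2.imwrite("pics/s3.png",im2[:,:,::-1])
print(move((.4455,-.1895),.012))
for c in blobs(cream(t)):
    (u,v),ab,_=cv2.fitEllipse(c); 
    if 100<v<260: print("top",np.round((u,v,*ab),1),cast("top",(u,v),.045).round(4),cast("top",(u,v),.0505).round(4))
E
```

```text
[ 0.44417737 -0.19018148  0.14538916] 1.0021988433442564
[259.7 335.7  32.3  46.8] [ 0.4358 -0.3166  0.045 ] [ 0.4361 -0.3121  0.0505]
[263.  192.6  25.2  27.5] [ 0.4463 -0.1888  0.045 ] [ 0.4464 -0.1873  0.0505]
[508.4  19.6   6.3  47.6] [ 0.6142 -0.0808  0.045 ] [ 0.6105 -0.0817  0.0505]
[-1.000e-04 -9.000e-04  1.336e-01]
top [220.1 218.9   9.2  10.2] [0.4559 0.0759 0.045 ] [0.456  0.0754 0.0505]
top [244.3 201.2   6.7   6.9] [0.4982 0.019  0.045 ] [0.498  0.0189 0.0505]
top [285.8 141.9   8.1   8.2] [ 0.6401 -0.0784  0.045 ] [ 0.6393 -0.0781  0.0505]
```

View pics/t3.png

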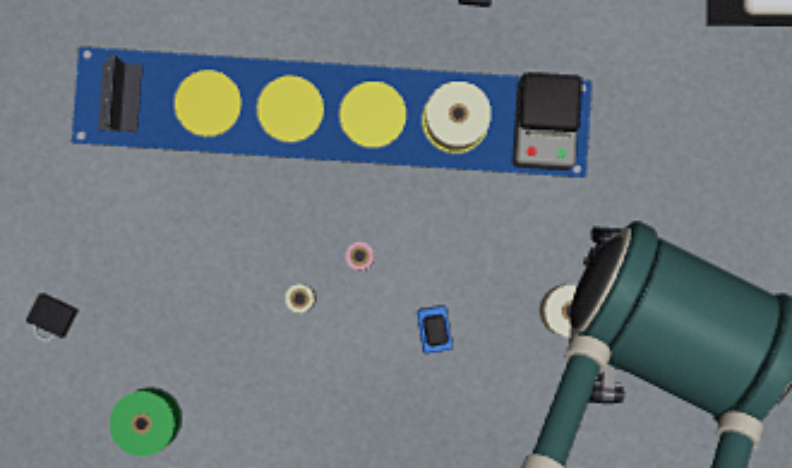

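The top view shows d standing at crop pixel (457,114), within 1 mm of its mark centre. c sits below the gripper.

>>> jog_arm:
  turn:
    - [0, 0, 0]
    - [0, 0, 0]
    - [0, 0, 0]
    - [0, 0, 0]
    - [0, 0, 0]
    - [0, 0, 0]
    - [0, 0, 0]
    - [0, 0, 0]
    - [0, 0, 0]
    - [0, 0, 0]
    - [0, 0, 0]
    - [0, 0, 0]
    - [0, 0, 0]
    - [0, 0, 0]
  delta_pos:
    - [0.002, 0.001, 0]
    - [0, 0, 0.026]
    - [0, 0, 0.026]
    - [0, 0, 0.026]
    - [0, 0, 0.026]
    - [0, 0, 0.02]
    - [0, 0, 0.01]
    - [0, 0, 0]
    - [0, 0, 0]
    - [0, 0, 0]
    - [0, 0, 0]
    - [0, 0, 0]
    - [0, 0, 0]
    - [0, 0, 0]
  gripper: [0.0854, 0.0854, 0.0854, 0.0854, 0.0854, 0.0854, 0.0854, 0.0854, 0.044, 0.044, 0.044, 0.044, 0.044, 0.044]

```text
time: 9.45
tool_pos: [0.4482, -0.1885, 0.0131]
tcp_rot: [2.283, 2.152, 0.002]
wrist_force: [1.5, 0.7, 6.9]
width: 0.595
grip_force: 42.3
```

>>> jog_arm:
  turn:
    - [0, 0, 0]
    - [0, 0, 0]
    - [0, 0, 0]
    - [0, 0, 0]
    - [0, 0, 0]
    - [0, 0, 0]
    - [0, 0, 0]
    - [0, 0, 0]
    - [0, 0, 0]
    - [0, 0, 0]
    - [0, 0, 0]
    - [0, 0, 0]
    - [0, 0, 0]
    - [0, 0, 0]
    - [0, 0, 0]
    - [0, 0, 0]
  delta_pos:
    - [0, 0, -0.01]
    - [0, 0, -0.025]
    - [0, 0, -0.025]
    - [0, 0, -0.03]
    - [0.021, 0.0185, 0]
    - [0.021, 0.0185, 0]
    - [0.021, 0.0185, 0]
    - [0.021, 0.0185, 0]
    - [0.021, 0.0185, 0]
    - [0.021, 0.0185, 0]
    - [0.021, 0.0185, 0]
    - [0.021, 0.0185, 0]
    - [0.021, 0.0185, 0]
    - [0.021, 0.0185, 0]
    - [0, 0, 0]
    - [0, 0, 0]
  gripper: [0.044, 0.044, 0.044, 0.044, 0.044, 0.044, 0.044, 0.044, 0.044, 0.044, 0.044, 0.044, 0.044, 0.044, 0.044, 0.044]

```text
time: 10.78
tool_pos: [0.6438, 0.0121, 0.1015]
tcp_rot: [-2.284, -2.157, 0.001]
wrist_force: [-1.9, -0.3, -0.8]
width: 0.601
grip_force: 42.2
```

```bash
cat >> h.py <<'E'
def held(name,zt,mark):
    s,im=look(name); print(s["tool_pos"])
    for c in blobs(yellow(im),150):
        (u,v),(a,b),_=cv2.fitEllipse(c); print("y",np.round((u,v,a,b),1),np.round(cast("wrist",(u,v),.0055,s),4))
    w=cv2.cvtColor(im,cv2.COLOR_RGB2HSV)[270:330,232:290]; m=((w[...,1]>115)&(w[...,0]<20))|(w[...,2]<90)
    c=max(blobs(m),key=cv2.contourArea); (u,v),ab,_=cv2.fitEllipse(c); u+=232; v+=270
    o=cast("wrist",(u,v),.045+s["tool_pos"][2]-zt,s)-s["tool_pos"]
    print("core",u,v,ab,o[:2].round(4)); print("move",move(np.array(mark)-o[:2],zt+.0055,s))
E
python3 -c "
from h import *
held('w4',.0131,(.6452,.0097))"
```

```text
[0.64375703 0.01209807 0.10152127]
y [262.9 186.4  61.1  92.9] [0.646  0.0194 0.0055]
y [263.1  78.4  98.6 104.3] [0.6503 0.0947 0.0055]
core 261.0407314300537 293.2183780670166 (44.63001251220703, 50.42167663574219) [ 0.0006 -0.    ]
move [-0.0023  0.001   0.0829]
```

>>> jog_arm:
  turn:
    - [0, 0, 0]
    - [0, 0, 0]
    - [0, 0, 0]
    - [0, 0, 0]
    - [0, 0, 0]
    - [0, 0, 0]
    - [0, 0, 0]
    - [0, 0, 0]
  delta_pos:
    - [-0.0022, 0, 0]
    - [0, 0, 0.02]
    - [0, 0, 0.02]
    - [0, 0, 0.02]
    - [0, 0, 0.012]
    - [0, 0, 0.007]
    - [0, 0, 0]
    - [0, 0, 0]
  gripper: [0.044, 0.044, 0.044, 0.044, 0.044, 0.044, 0.044, 0.044]

```text
time: 11.5
tool_pos: [0.6431, 0.0084, 0.0225]
tcp_rot: [-2.287, -2.154, 0.0]
wrist_force: [0.4, 0.1, -0.7]
width: 0.598
grip_force: 42.2
```

>>> jog_arm:
  turn:
    - [0, 0, 0]
    - [0, 0, 0]
    - [0, 0, 0]
    - [0, 0, 0]
    - [0, 0, 0]
  delta_pos:
    - [0.0013, 0.0016, 0]
    - [0, 0, 0.0015]
    - [0, 0, 0.0015]
    - [0, 0, 0.001]
    - [0, 0, 0]
  gripper: [0.044, 0.044, 0.044, 0.044, 0.044]

```text
time: 11.92
tool_pos: [0.6454, 0.0102, 0.0187]
tcp_rot: [2.285, 2.155, 0.001]
wrist_force: [0.7, 0.7, -0.8]
width: 0.599
grip_force: 42.2
```

>>> jog_arm:
  turn:
    - [0, 0, 0]
    - [0, 0, 0]
  delta_pos:
    - [0, 0, 0.001]
    - [0, 0, 0]
  gripper: [0.044, 0.044]

```text
time: 12.08
tool_pos: [0.6455, 0.0102, 0.0187]
tcp_rot: [2.285, 2.155, 0.001]
wrist_force: [-2.4, -0.3, 6.2]
width: 0.597
grip_force: 42.8
```

>>> jog_arm:
  turn:
    - [0, 0, 0]
    - [0, 0, 0]
    - [0, 0, 0]
    - [0, 0, 0]
    - [0, 0, 0]
    - [0, 0, 0]
    - [0, 0, 0]
    - [0, 0, 0]
    - [0, 0, 0]
    - [0, 0, 0]
    - [0, 0, 0]
    - [0, 0, 0]
    - [0, 0, 0]
    - [0, 0, 0]
    - [0, 0, 0]
    - [0, 0, 0]
    - [0, 0, 0]
    - [0, 0, 0]
    - [0, 0, 0]
    - [0, 0, 0]
  delta_pos:
    - [0, 0, 0]
    - [0, 0, 0]
    - [0, 0, 0]
    - [0, 0, 0]
    - [0, 0, -0.015]
    - [0, 0, -0.035]
    - [0, 0, -0.04]
    - [0, 0, -0.04]
    - [-0.034, -0.019, 0]
    - [-0.034, -0.019, 0]
    - [-0.034, -0.019, 0]
    - [-0.034, -0.019, 0]
    - [-0.034, -0.019, 0]
    - [-0.034, -0.019, 0]
    - [-0.034, -0.019, 0]
    - [-0.034, -0.019, 0]
    - [-0.034, -0.019, 0]
    - [-0.034, -0.019, 0]
    - [0, 0, 0]
    - [0, 0, 0]
  gripper: [0.06, 0.07, 0.08, 0.08, 0.08, 0.08, 0.08, 0.08, 0.08, 0.08, 0.08, 0.08, 0.08, 0.08, 0.08, 0.08, 0.08, 0.08, 0.08, 0.08]

```text
time: 13.75
tool_pos: [0.434, -0.3198, 0.1472]
tcp_rot: [-2.291, -2.15, -0.0]
wrist_force: [1.2, 0.1, 0.8]
width: 0.938
grip_force: 0.0
```

```bash
cat >> h.py <<'E'
def over(name,guess,z):
    s,im=look(name); print(s["tool_pos"],s["width"])
    for c in blobs(cream(im),150):
        (u,v),(a,b),_=cv2.fitEllipse(c); print(np.round((u,v,a,b),1),np.round(cast("wrist",(u,v),.045,s),4))
    print("move",move(guess,z,s))
    t=vision.read_camera("top"); cv2.imwrite(f"pics/t_{name}.png",cv2.resize(t[95:290,95:425,::-1],(792,468)))
    for c in blobs(cream(t)):
        (u,v),ab,_=cv2.fitEllipse(c)
        if 100<v<260: print("top",np.round((u,v,*ab),1),(cast("top",(u,v),.0505)+[.0005,.002,0]).round(4))
E
python3 -c "
from h import *
over('w5',(.4357,-.319),.012)"
```

```text
[ 0.43396384 -0.31976538  0.14721783] 0.9380235196255571
[262.4 193.8  25.   27.1] [ 0.4355 -0.3198  0.045 ]
move [0.0009 0.0017 0.1352]
top [388.1 229.1   8.2   8.3] [ 0.4358 -0.3178  0.0505]
top [220.2 218.7   9.1   9.9] [0.4568 0.0772 0.0505]
top [285.8 141.9   8.1   8.2] [ 0.6398 -0.0761  0.0505]
top [248.1 136.   12.7  19.5] [0.6532 0.0133 0.0505]
```

>>> jog_arm:
  turn:
    - [0, 0, 0]
    - [0, 0, 0]
    - [0, 0, 0]
    - [0, 0, 0]
    - [0, 0, 0]
    - [0, 0, 0]
    - [0, 0, 0]
    - [0, 0, 0]
    - [0, 0, 0]
    - [0, 0, 0]
    - [0, 0, 0]
    - [0, 0, 0]
    - [0, 0, 0]
    - [0, 0, 0]
    - [0, 0, 0]
  delta_pos:
    - [0.0005, 0.001, 0]
    - [0, 0, 0.026]
    - [0, 0, 0.026]
    - [0, 0, 0.026]
    - [0, 0, 0.026]
    - [0, 0, 0.02]
    - [0, 0, 0.01]
    - [0, 0, 0]
    - [0, 0, 0]
    - [0, 0, 0]
    - [0, 0, 0]
    - [0, 0, 0]
    - [0, 0, 0]
    - [0, 0, 0]
    - [0, 0, 0]
  gripper: [0.08, 0.08, 0.08, 0.08, 0.08, 0.08, 0.08, 0.08, 0.05, 0.032, 0.032, 0.032, 0.032, 0.032, 0.032]

```text
time: 15.1
tool_pos: [0.4377, -0.3188, 0.0153]
tcp_rot: [2.284, 2.152, 0.001]
wrist_force: [0.5, 1.0, 6.9]
width: 0.459
grip_force: 40.5
```

>>> jog_arm:
  turn:
    - [0, 0, 0]
    - [0, 0, 0]
    - [0, 0, 0]
    - [0, 0, 0]
    - [0, 0, 0]
    - [0, 0, 0]
    - [0, 0, 0]
    - [0, 0, 0]
    - [0, 0, 0]
    - [0, 0, 0]
    - [0, 0, 0]
    - [0, 0, 0]
    - [0, 0, 0]
    - [0, 0, 0]
    - [0, 0, 0]
    - [0, 0, 0]
    - [0, 0, 0]
    - [0, 0, 0]
    - [0, 0, 0]
  delta_pos:
    - [0, 0, -0.01]
    - [0, 0, -0.025]
    - [0, 0, -0.025]
    - [0, 0, -0.03]
    - [0.0327, 0.0144, 0]
    - [0.0327, 0.0144, 0]
    - [0.0327, 0.0144, 0]
    - [0.0327, 0.0144, 0]
    - [0.0327, 0.0144, 0]
    - [0.0327, 0.0144, 0]
    - [0.0327, 0.0144, 0]
    - [0.0327, 0.0144, 0]
    - [0.0327, 0.0144, 0]
    - [0.0327, 0.0144, 0]
    - [0.0327, 0.0144, 0]
    - [0.0327, 0.0144, 0]
    - [0.0327, 0.0144, 0]
    - [0, 0, 0]
    - [0, 0, 0]
  gripper: [0.032, 0.032, 0.032, 0.032, 0.032, 0.032, 0.032, 0.032, 0.032, 0.032, 0.032, 0.032, 0.032, 0.032, 0.032, 0.032, 0.032, 0.032, 0.032]

```text
time: 16.68
tool_pos: [0.6486, 0.0973, 0.1037]
tcp_rot: [2.282, 2.158, 0.0]
wrist_force: [-0.8, -0.5, -1.3]
width: 0.457
grip_force: 40.5
```

```bash
python3 -c "
from h import *
held('w6',.0153,(.6501,.0945))"
```

```text
[0.64861757 0.09734482 0.10371433]
y [263.1 190.9  69.4  93.1] [0.6508 0.1006 0.0055]
y [263.5  79.3  97.6 103.2] [0.6554 0.1794 0.0055]
core 261.0839214324951 292.4816093444824 (43.884864807128906, 49.57106018066406) [ 0.0005 -0.0011]
move [-0.0016  0.001   0.0829]
```

>>> jog_arm:
  turn:
    - [0, 0, 0]
    - [0, 0, 0]
    - [0, 0, 0]
    - [0, 0, 0]
    - [0, 0, 0]
    - [0, 0, 0]
    - [0, 0, 0]
    - [0, 0, 0]
  delta_pos:
    - [-0.0006, 0.001, 0]
    - [0, 0, 0.02]
    - [0, 0, 0.02]
    - [0, 0, 0.02]
    - [0, 0, 0.012]
    - [0, 0, 0.007]
    - [0, 0, 0]
    - [0, 0, 0]
  gripper: [0.032, 0.032, 0.032, 0.032, 0.032, 0.032, 0.032, 0.032]

```text
time: 17.4
tool_pos: [0.6492, 0.0943, 0.0245]
tcp_rot: [-2.287, -2.154, 0.0]
wrist_force: [-0.7, -0.2, -0.3]
width: 0.459
grip_force: 40.5
```

>>> jog_arm:
  turn:
    - [0, 0, 0]
    - [0, 0, 0]
    - [0, 0, 0]
    - [0, 0, 0]
    - [0, 0, 0]
  delta_pos:
    - [0.001, 0.0005, 0]
    - [0, 0, 0.0015]
    - [0, 0, 0.0015]
    - [0, 0, 0.0015]
    - [0, 0, 0]
  gripper: [0.032, 0.032, 0.032, 0.032, 0.032]

```text
time: 17.82
tool_pos: [0.6505, 0.0962, 0.0208]
tcp_rot: [2.285, 2.155, 0.002]
wrist_force: [-0.9, 0.5, 4.2]
width: 0.456
grip_force: 40.7
```

>>> jog_arm:
  turn:
    - [0, 0, 0]
    - [0, 0, 0]
    - [0, 0, 0]
    - [0, 0, 0]
    - [0, 0, 0]
    - [0, 0, 0]
    - [0, 0, 0]
    - [0, 0, 0]
    - [0, 0, 0]
    - [0, 0, 0]
    - [0, 0, 0]
    - [0, 0, 0]
    - [0, 0, 0]
    - [0, 0, 0]
    - [0, 0, 0]
    - [0, 0, 0]
    - [0, 0, 0]
  delta_pos:
    - [0, 0, 0]
    - [0, 0, 0]
    - [0, 0, 0]
    - [0, 0, 0]
    - [0, 0, -0.015]
    - [0, 0, -0.035]
    - [0, 0, -0.04]
    - [0, 0, -0.04]
    - [-0.0042, -0.0276, 0]
    - [-0.0042, -0.0276, 0]
    - [-0.0042, -0.0276, 0]
    - [-0.0042, -0.0276, 0]
    - [-0.0042, -0.0276, 0]
    - [-0.0042, -0.0276, 0]
    - [-0.0042, -0.0276, 0]
    - [0, 0, 0]
    - [0, 0, 0]
  gripper: [0.05, 0.06, 0.06, 0.06, 0.06, 0.06, 0.06, 0.06, 0.06, 0.06, 0.06, 0.06, 0.06, 0.06, 0.06, 0.06, 0.06]

```text
time: 19.23
tool_pos: [0.4542, 0.0779, 0.1507]
tcp_rot: [2.285, 2.155, 0.002]
wrist_force: [0.4, 0.2, 0.6]
width: 0.703
grip_force: 0.0
```

```bash
python3 -c "
from h import *
over('w7',(.456,.078),.012)"
```

```text
[0.45417917 0.07791822 0.15065109] 0.7031329774249152
[492.9 263.1  41.2  61.5] [0.6414 0.0065 0.045 ]
[263.7 190.3  27.1  31.5] [0.457  0.0796 0.045 ]
[505.8 161.6  12.8  46.7] [0.6399 0.0912 0.045 ]
move [0.0002 0.0016 0.1387]
top [244.3 201.1   6.5   6.9] [0.4988 0.0208 0.0505]
top [285.8 141.9   8.1   8.2] [ 0.6398 -0.0761  0.0505]
top [249.4 139.    8.1   8.3] [0.6461 0.0102 0.0505]
top [248.2 136.2  12.6  19.6] [0.6527 0.0132 0.0505]
top [213.9 136.6  12.2  15.9] [0.6511 0.0943 0.0505]
```

View pics/t_w7.png

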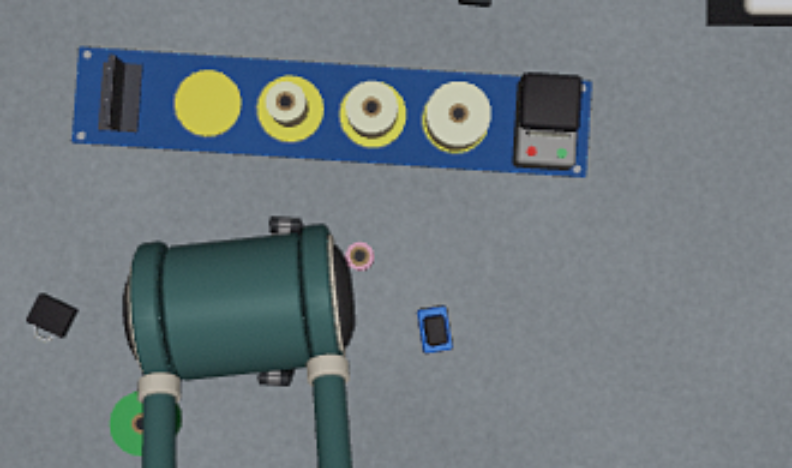

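The crop shows d, c and b standing centred on their marks at (458,114), (372,108) and (287,102). Now roll a.

>>> jog_arm:
  turn:
    - [0, 0, 0]
    - [0, 0, 0]
    - [0, 0, 0]
    - [0, 0, 0]
    - [0, 0, 0]
    - [0, 0, 0]
    - [0, 0, 0]
    - [0, 0, 0]
    - [0, 0, 0]
    - [0, 0, 0]
    - [0, 0, 0]
    - [0, 0, 0]
    - [0, 0, 0]
    - [0, 0, 0]
    - [0, 0, 0]
  delta_pos:
    - [0.001, 0.001, 0]
    - [0, 0, 0.026]
    - [0, 0, 0.026]
    - [0, 0, 0.026]
    - [0, 0, 0.026]
    - [0, 0, 0.02]
    - [0, 0, 0.012]
    - [0, 0, 0]
    - [0, 0, 0]
    - [0, 0, 0]
    - [0, 0, 0]
    - [0, 0, 0]
    - [0, 0, 0]
    - [0, 0, 0]
    - [0, 0, 0]
  gripper: [0.06, 0.06, 0.06, 0.06, 0.06, 0.06, 0.06, 0.06, 0.04, 0.02, 0.02, 0.02, 0.02, 0.02, 0.02]

```text
time: 20.58
tool_pos: [0.4578, 0.0791, 0.0151]
tcp_rot: [2.285, 2.154, 0.004]
wrist_force: [0.3, -0.3, 5.6]
width: 0.316
grip_force: 39.5
```

>>> jog_arm:
  turn:
    - [0, 0, 0]
    - [0, 0, 0]
    - [0, 0, 0]
    - [0, 0, 0]
    - [0, 0, 0]
    - [0, 0, 0]
    - [0, 0, 0]
    - [0, 0, 0]
    - [0, 0, 0]
    - [0, 0, 0]
    - [0, 0, 0]
    - [0, 0, 0]
    - [0, 0, 0]
    - [0, 0, 0]
  delta_pos:
    - [0, 0, -0.01]
    - [0, 0, -0.025]
    - [0, 0, -0.025]
    - [0, 0, -0.03]
    - [0.014, 0.0239, 0]
    - [0.014, 0.0239, 0]
    - [0.014, 0.0239, 0]
    - [0.014, 0.0239, 0]
    - [0.014, 0.0239, 0]
    - [0.014, 0.0239, 0]
    - [0.014, 0.0239, 0]
    - [0.014, 0.0239, 0]
    - [0, 0, 0]
    - [0, 0, 0]
  gripper: [0.02, 0.02, 0.02, 0.02, 0.02, 0.02, 0.02, 0.02, 0.02, 0.02, 0.02, 0.02, 0.02, 0.02]

```text
time: 21.75
tool_pos: [0.6539, 0.1799, 0.1035]
tcp_rot: [-2.285, -2.155, 0.002]
wrist_force: [0.0, 0.4, -1.1]
width: 0.316
grip_force: 39.5
```

```bash
python3 -c "
from h import *
held('w8',.0151,(.6554,.1793))"
```

```text
[0.65389041 0.17991113 0.10350907]
y [262.7 191.2  76.3  91.9] [0.6557 0.183  0.0055]
core 261.03374671936035 289.639554977417 (42.33985900878906, 50.454166412353516) [0.0006 0.0002]
move [-0.0008  0.001   0.0829]
```

>>> jog_arm:
  turn:
    - [0, 0, 0]
    - [0, 0, 0]
    - [0, 0, 0]
    - [0, 0, 0]
    - [0, 0, 0]
    - [0, 0, 0]
    - [0, 0, 0]
    - [0, 0, 0]
  delta_pos:
    - [0, 0.001, 0]
    - [0, 0, 0.02]
    - [0, 0, 0.02]
    - [0, 0, 0.02]
    - [0, 0, 0.012]
    - [0, 0, 0.007]
    - [0, 0, 0]
    - [0, 0, 0]
  gripper: [0.02, 0.02, 0.02, 0.02, 0.02, 0.02, 0.02, 0.02]

```text
time: 22.47
tool_pos: [0.6545, 0.1792, 0.0251]
tcp_rot: [-2.286, -2.155, 0.0]
wrist_force: [-0.3, 0.4, -0.5]
width: 0.316
grip_force: 39.5
```

>>> jog_arm:
  turn:
    - [0, 0, 0]
    - [0, 0, 0]
    - [0, 0, 0]
    - [0, 0, 0]
    - [0, 0, 0]
  delta_pos:
    - [0, 0.0003, 0]
    - [0, 0, 0.0015]
    - [0, 0, 0.0015]
    - [0, 0, 0.0015]
    - [0, 0, 0]
  gripper: [0.02, 0.02, 0.02, 0.02, 0.02]

```text
time: 22.88
tool_pos: [0.6554, 0.1795, 0.0207]
tcp_rot: [2.285, 2.155, 0.002]
wrist_force: [0.4, 0.4, 0.3]
width: 0.315
grip_force: 39.6
```

>>> jog_arm:
  turn:
    - [0, 0, 0]
    - [0, 0, 0]
    - [0, 0, 0]
    - [0, 0, 0]
    - [0, 0, 0]
    - [0, 0, 0]
    - [0, 0, 0]
    - [0, 0, 0]
    - [0, 0, 0]
    - [0, 0, 0]
    - [0, 0, 0]
    - [0, 0, 0]
    - [0, 0, 0]
    - [0, 0, 0]
    - [0, 0, 0]
    - [0, 0, 0]
    - [0, 0, 0]
    - [0, 0, 0]
  delta_pos:
    - [0, 0, 0.0007]
    - [0, 0, 0]
    - [0, 0, 0]
    - [0, 0, 0]
    - [0, 0, 0]
    - [0, 0, 0]
    - [0, 0, -0.015]
    - [0, 0, -0.035]
    - [0, 0, -0.04]
    - [0, 0, -0.04]
    - [0, -0.03, 0]
    - [0, -0.03, 0]
    - [0, -0.03, 0]
    - [0, -0.03, 0]
    - [0, -0.03, 0]
    - [0, -0.03, 0]
    - [0, 0, 0]
    - [0, 0, 0]
  gripper: [0.02, 0.02, 0.035, 0.05, 0.06, 0.06, 0.06, 0.06, 0.06, 0.06, 0.06, 0.06, 0.06, 0.06, 0.06, 0.06, 0.06, 0.06]

```text
time: 24.38
tool_pos: [0.4741, 0.1901, 0.1505]
tcp_rot: [2.284, 2.156, 0.001]
wrist_force: [-0.3, 0.6, -0.2]
width: 0.702
grip_force: 0.0
```

```bash
python3 - <<'E'
from h import *
t=vision.read_camera("top"); s=vision.read_camera("side")
a=cv2.resize(t[100:180,110:350],(800,267),interpolation=cv2.INTER_CUBIC); b=cv2.resize(s[95:275,180:420],(400,300))
cv2.imwrite("pics/fin.png",np.vstack([a,np.hstack([b,np.zeros_like(b)])])[:,:,::-1])
h=cv2.cvtColor(t,cv2.COLOR_RGB2HSV)
for n,(x,y) in dict(a=(.6554,.1793),b=(.6503,.0945),c=(.6452,.0097),d=(.640,-.075)).items():
    c=vision.calibration("top"); p=c["R"]@np.array([x-.0005,y-.002,.0505])+c["t"]; f=192/np.tan(np.radians(c["vfov"]/2))
    u,v=int(p[0]/p[2]*f+c["cx"]+.5),int(p[1]/p[2]*f+c["cy"]+.5)
    w=h[v-7:v+8,u-7:u+8,2].astype(float); k=np.clip(120-w,0,None); yy,xx=np.mgrid[v-7:v+8,u-7:u+8]
    q=cast("top",((k*xx).sum()/k.sum(),(k*yy).sum()/k.sum()),.0505)+[.0005,.002,0]; print(n,((q[:2]-[x,y])*1e3).round(1),"mm off")
E
```

```text
a [-4.6 -4.3] mm off
b [-2.5 -1.8] mm off
c [0.5 0.6] mm off
d [ 0.  -0.6] mm off
```

View pics/fin.png

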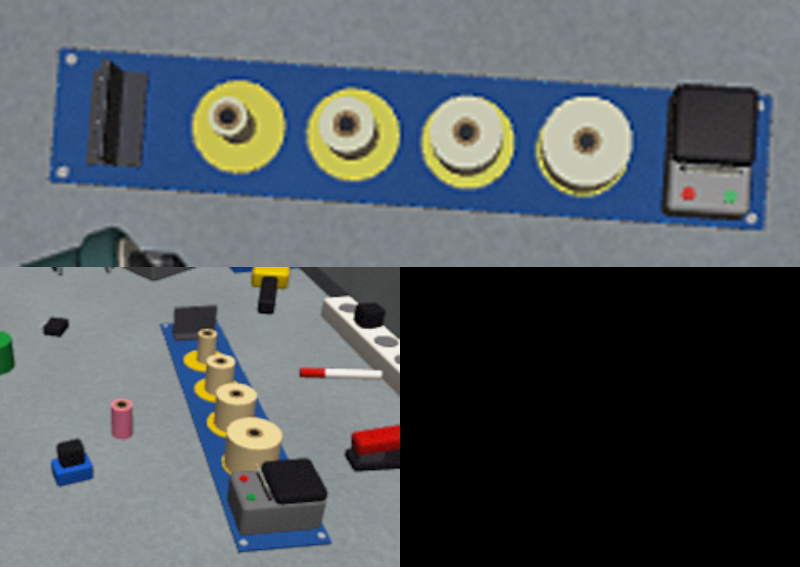

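All four rolls stand upright in the right order: cores at (228,117), (347,123), (466,132) and (586,142). The a and b offsets are skewed by the rolls' dark side walls inside the window, so I'll recheck those with a tighter window.

```bash
python3 - <<'E'
from h import *
t=vision.read_camera("top"); g=cv2.cvtColor(t,cv2.COLOR_RGB2HSV)[...,2].astype(float)
for n,(u,v),m in (("a",(178,135),(.6554,.1793)),("b",(214,137),(.6503,.0945)),("c",(249,139),(.6452,.0097)),("d",(286,142),(.64,-.075))):
    for _ in range(4):
        yy,xx=np.mgrid[:384,:512]; k=((xx-u)**2+(yy-v)**2<3.2**2)*np.clip(150-g,0,None); u,v=(k*xx).sum()/k.sum(),(k*yy).sum()/k.sum()
    q=cast("top",(u,v),.0505)+[.0005,.002,0]; print(n,round(u,1),round(v,1),((q[:2]-m)*1e3).round(1))
E
```

```text
a 177.7 134.4 [0.3 0.9]
b 213.5 136.7 [0.4 0.8]
c 249.4 139.1 [0.5 0.5]
d 285.6 141.8 [ 0.1 -0.5]
```

All four are within about 1 mm of centre, so I'm handing in.

```bash
python3 -c "
from workcell import ticket
print(ticket.finish_job())"
```

```text
the job is handed in; nothing more can be done
None
```

The four rolls stand upright on their marks in order of size, fattest by the printer and thinnest by the end stop, each measured within about 1 mm of its mark centre; all are released and the job is handed in at about 25 s.

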